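Release and run a jeweller's ring slide to its end stop

ROBOT

A 6-joint arm with a two-finger parallel gripper is mounted at the origin on the work surface. World frame = base frame: x ahead of the robot, y to its left, z up, the work surface at z = 0. Lengths are in m, angles in rad, forces in N, time in s.
With the tool pointing down it reaches from about 0.275 to 0.725 m from the base axis. Payload 5.6 kg.
Tool frame: the origin (TCP) lies midway between the tips of the shut fingers; the grasp point (between the pads) lies 19 mm behind it; z points along the fingers, y is the line along which they close (so a half turn about z gives the same grasp; the last joint's range is limited). The gripper opens to 85 mm and grips with 20 to 120 N. Pads are 22 mm wide; open, the fingers measure 114 mm over their backs; the gripper's body (76 mm by 85 mm) begins 54 mm behind the grasp point. The pads swing forward as they close: fully open they stand 13 mm farther back than shut.
Start: joints at [1.502, 0.255, 0.108, 0, -1.424, -0.285], TCP at [0.191, 0.516, 0.231] pointing down, gripper open.
Joint ranges: [-2.95, 2.95], [-1.21, 1.97], [-1.09, 1.5], [-2.87, 1.71], [-2.94, -0.07], [-3.05, 3.05]. Speed limits (rad/s): [2.57, 2.57, 3.14, 3.14, 3.14, 3.14].

INTERFACE

Orientations are given as [roll, pitch, yaw] about the fixed x, y, z axes, in that order (R = Rz(yaw) Ry(pitch) Rx(roll)).
In Python, from cell import bot, cams, sign_off gives the robot as it stands.
- The arm moves only by the tool apply_moves, never from a script. Its argument "commands" is a list of rows, each an object of numbers: "x", "y", "z": the shift along the world's x, y, z in m; "wx", "wy", "wz": the turn, a rotation vector about the world's x, y, z in degrees; "grip": the finger opening in m, from 0 to 0.0854. A call has 1 to 12 rows; each row shifts and turns the commanded pose from where the row before left it; what a row does not reach is not made up. A row lasts 1/8 s, in which the tool goes at most 62.5 mm and 10.7 degrees, less where a joint would pass 70% of its speed; a pose out of reach is approached as far as the arm can. A call is refused whole if a number of a shift passes 0.0625 or a number of a turn 10.7, either way. A call with a gripper value outside its range is refused whole. The fingers move at their own pace and stop on an object; "grip_force" is the grip in N (left out, the last holds). Time passes only in rows, so rows that do not move let the fingers close. It gives the time, the measured TCP pose, the force, the opening and the grip force at its end, in the units of the state.
- bot.get_state(): the state, without advancing time (a new reading comes with each control period).
- cams.get_image(name): name is "scene" or "top" or "wrist"; returns (picture, depth): 480x640x3 uint8, blue, green, red; 480x640 float32, m along the optical axis (not along the pixel's ray), 0 where there is no reading.
- cams.get_calibration(name): a dict with "fovy" (degrees; the focal length in pixels is half the picture's height over the tangent of half this angle, whatever the lens; pixels are square), "cx", "cy" (the principal point, pixels), "R" (3x3) and "t" (3): a world point X has camera coordinates R X + t. Camera axes: x right, y down, z forward; pixel columns grow to the right and rows downward; lengths in m; the calibration is good to about 2 mm. A picture is of the moment at which its call begins: read the wrist's pose just before it. get_calibration takes no time and is no camera call; for the wrist camera it gives the pose at the moment of the call.
- sign_off(): hands the job in; it is judged then, once.
The state is a dict: "t": time; "q": joint angles; "dq": joint speeds; "tau": joint torques, N m; "eef_pos": TCP position; "orientation": TCP orientation; "contact_force": force on the tool from outside, world axes, zero at the start; "ft_torque": the same for the moment, N m; "width": finger opening in m; "grasp_force": force on a finger pad.
Only numpy, scipy, OpenCV 4.12 (cv2) and the standard library are available. Lean on these libraries where they do the work, as an engineer would, in place of code of your own. Each camera call takes 0.05 s, during which the arm holds its last target. There are 200 camera calls.

TASK

On the jeweller's bench slide, press the red release button on the carriage fully down with a fingertip (before the carriage moves) and, keeping it held down all the way, push the carriage along its rail until it is fully against the brass end stop; then let go, so that the button springs back up and the carriage is locked there. The steel ring stays on the carriage's post and only rides along: do not lift it off. Leave the charcoal block, jar, wooden cone and brass bangle where they stand.

Things in the scene. Friction and masses are not known exactly. Their poses are not given: they have to be found in the camera images.
- slide_base: Fixed bench slide: grey plate 100 (x) x 300 (y) x 12 mm with two steel rails, 30 mm high in all, small end plates 40 mm high. Origin: centre of the plate's underside, on the table. Its own +y axis is the direction in which the carriage runs, along the rail, level; the slide stands at any yaw up to about 40 degrees.
- carriage (a joint): Travel of the aluminium carriage along the slide's +y, in m: 0 at its start, where a pin locks it (under 1 mm of play) while the button is up. It meets the stop after 0.070 to 0.115 m, different each time. Rail friction about 2 N. The pin catches in notches every 15 mm up to 60 mm, and at the stop, if the button is let go. Carriage 70 wide x 105 mm long, deck 50 mm above the table.
- release (a joint): How far the red button is pressed, in m: 0 up, 0.006 fully down. A spring returns it: 1.5 N to start, 4.5 N fully down. The lock is free from about 0.004 on.
- release_top (a point): Centre of the flat, level top of the red button, an oblong block 28 (across the rail) x 44 mm (along the rail) on the rear part of the carriage; 62 mm above the table when up, 56 mm when pressed. It rides with the carriage and goes only straight down. Friction of a fingertip pressed on it is enough to take the carriage along; the thumb plate helps.
- thumb_plate (a point): Centre of the rear face of the upright aluminium thumb plate fixed on the carriage at the stop side of the button, 26 mm ahead (+y of the slide) of the button centre: 40 mm wide, 6 mm thick, top 80 mm above the table. A fingertip on the button can push against it. This point is 65 mm above the table.
- nose (a point): Centre of the carriage's front end face (the face that meets the stop), 75 mm ahead (+y of the slide) of the button centre, 41 mm above the table.
- stop_face (a point): Centre of the face of the fixed brass end stop that the carriage's nose meets, 41 mm above the table; axes as the slide's. Block 78 wide x 22 mm long, top 59 mm above the table, dark thumbscrew to 69 mm. With the carriage home this point coincides with nose; the lock catches if the gap is under about 1.5 mm.
- ring_center (a point): Centre of the loose steel finger ring, 23 mm outside, 18 mm hole, 6 mm high, 12 g, lying round the brass post on the carriage.
- post_foot (a point): Foot of the brass post on the carriage (13.6 mm thick, 16 mm high above this point), 55 mm ahead (+y) of the button centre, 52 mm above the table; the ring lies on the flange here, so its centre is 3 mm above this point. Axes as the slide's.
- charcoal: Loose black charcoal soldering block 50 x 80 x 28 mm, origin at the centre of its underside. Bystander.
- jar: Loose amber glass jar with a white cap, 42 mm across, 55 mm high, origin at the centre of its underside. Bystander.
- cone: Loose wooden ring cone, foot 48 mm across, 68 mm high, origin at the centre of its underside. Bystander.
- bangle: Loose brass band, 44 mm outside, 12 mm high, origin at the centre of its underside. Bystander.

How it is judged:
By the outcome, as a careful person would: the job done as asked, in the order asked, and still so for the second after the job is handed in, with the robot touching nothing.
It also fails if it takes over 35 s, if anything falls off the work surface, if the arm or the gripper's body presses on something with over 40 N, if the wrist force passes 120 N, or if a joint passes its speed limit or range.

## Working session

There is one attempt and no reset: what is moved stays moved. The work goes in short steps, Python scripts to look and compute and a tool call to move; the robot and the scene stay as the last step left them, time stands still between calls to the robot, and variables do not carry over. Pictures are saved under pics/ and viewed, at most 10 in all, crops included, and the job is handed in when it is done.

Besides the shell and the picture viewer there is one more tool, called after "Emit:" by a JSON object that holds its "fn" and its "kwargs". apply_moves: Moves the arm, as the interface text tells. Its arguments: {"type":"object","properties":{"commands":{"type":"array"},"grip_force":{"type":"number"}},"required":["commands"]}

```bash
mkdir -p pics; cat > h.py <<'E'
import numpy as np, cv2
from cell import bot,cams,sign_off
def grab(n,f):
    c=cams.get_calibration(n); im,d=cams.get_image(n); cv2.imwrite('pics/'+f,im); np.savez('pics/'+f+'.npz',im=im,d=d,**{k:np.array(c[k]) for k in c}); return im,d,c
def ray(c,u,v,z=None,depth=None):
    f=240/np.tan(np.radians(c['fovy'])/2); R=np.array(c['R']);t=np.array(c['t'])
    p=np.array([(u-c['cx'])/f,(v-c['cy'])/f,1.]); o=-R.T@t; w=R.T@p
    s=depth if depth is not None else (z-o[2])/w[2]
    return o+s*w
E
python3 - <<'E'
from h import *
for n in('top','scene'):
    im,d,c=grab(n,n+'1.png')
    hsv=cv2.cvtColor(im,cv2.COLOR_BGR2HSV)
    m=(((hsv[...,0]<8)|(hsv[...,0]>172))&(hsv[...,1]>150)&(hsv[...,2]>70)).astype(np.uint8)
    k,l,s,ce=cv2.connectedComponentsWithStats(m)
    for i in range(1,k):
        if s[i,4]>30:
            u,v=ce[i]; dd=np.median(d[(l==i)&(d>0)]); print(n,s[i],ce[i],ray(c,u,v,.062),ray(c,u,v,depth=dd))
s=bot.get_state();print(s['eef_pos'],s['orientation'],s['t'],s['contact_force'])
E
```

```text
top [ 32 199  59  25 664] [ 60.91114458 211.07680723] [0.68929012 0.42011098 0.062     ] [0.70394722 0.44302379 0.01710902]
top [380 248  34  28 607] [396.59802306 261.13179572] [ 0.57631251 -0.05599404  0.062     ] [ 0.57625455 -0.05593847  0.06234641]
scene [217 240  38  25 667] [235.51574213 251.96401799] [ 0.58445168 -0.05513369  0.062     ] [ 0.5827895  -0.05543987  0.06040796]
scene [608 321  32  21 458] [624.66593886 330.94759825] [0.73291064 0.37848379 0.062     ] [0.69890482 0.41480582 0.01452429]
[0.19035268 0.51554238 0.23047895] [ 3.13988905e+00 -5.86655306e-05 -3.53891074e-01] 0.1 [-0.3631015   0.9110103   0.44015989]
```

View pics/top1.png

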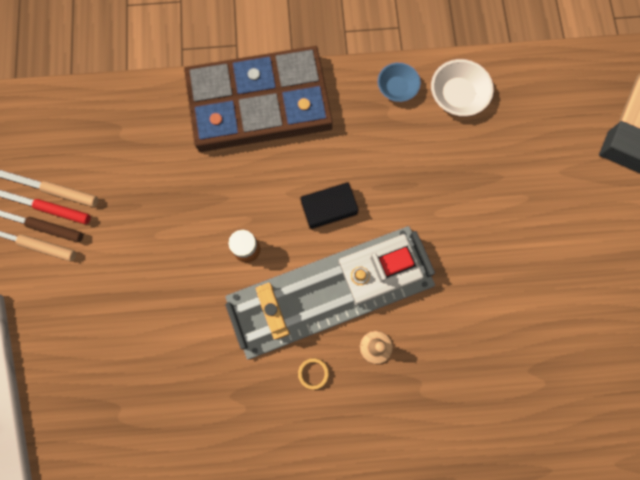

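View pics/scene1.png

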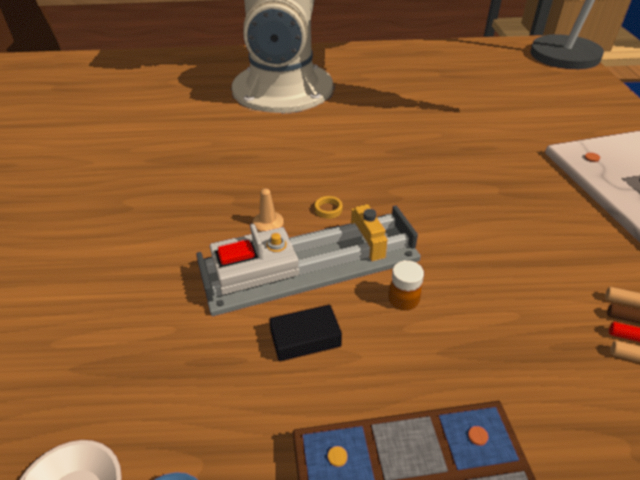

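The top view shows the red button at (397,261), thumb plate at (378,268), ring and post at (360,275), and brass stop at (271,311). The slide runs left and down in the image, a yaw of about 21°. The scene view agrees. I'll move above the button with the fingers shut and tool x along the rail.

Emit:
{"fn": "apply_moves", "kwargs": {"commands": [{"x": 0.032, "y": -0.047, "wz": -4, "grip": 0}, {"x": 0.032, "y": -0.047, "wz": -4}, {"x": 0.032, "y": -0.047, "wz": -4}, {"x": 0.032, "y": -0.047, "wz": -4}, {"x": 0.032, "y": -0.047, "wz": -4}, {"x": 0.032, "y": -0.047, "wz": -4}, {"x": 0.032, "y": -0.047, "wz": -4}, {"x": 0.032, "y": -0.047, "wz": -4}, {"x": 0.032, "y": -0.047, "wz": -4}, {"x": 0.032, "y": -0.047, "wz": -4}, {"x": 0.032, "y": -0.047, "wz": -4}, {"x": 0.032, "y": -0.047, "wz": -4}]}}

```text
schema error: expected keys x, y, z, wx, wy, wz, grip
```

Emit:
{"fn": "apply_moves", "kwargs": {"commands": [{"x": 0}, {"x": 0}, {"x": 0}]}}

```text
schema error: expected keys x, y, z, wx, wy, wz, grip
```

```bash
python3 - <<'E'
from h import *
s=bot.get_state();print(s['eef_pos'],s['orientation'],s['t'],s['contact_force'],s['width'],s['q'])
im,d,c=grab('wrist','w1.png')
t=np.load('pics/top1.png.npz');c2={k:t[k] for k in('fovy','cx','cy','R','t')}
def red(im):
    h=cv2.cvtColor(im,cv2.COLOR_BGR2HSV)
    m=(((h[...,0]<8)|(h[...,0]>172))&(h[...,1]>150)&(h[...,2]>120)).astype(np.uint8)
    cs,_=cv2.findContours(m,0,2); return cs
for n,i,cc in(('w',im,c),('t',t['im'],c2)):
    for k in red(i):
        if cv2.contourArea(k)>200:
            r=cv2.minAreaRect(k); b=cv2.boxPoints(r); print(n,r); print(np.array([ray(cc,*p,.062) for p in [r[0],*b]]).round(4))
# fixed parts in top image: brass stop
h=cv2.cvtColor(t['im'],cv2.COLOR_BGR2HSV);m=((h[...,0]>14)&(h[...,0]<28)&(h[...,1]>140)&(h[...,2]>150)).astype(np.uint8)
k,l,st,ce=cv2.connectedComponentsWithStats(m)
for i in range(1,k):
    if st[i,4]>30: print(st[i],ce[i],ray(c2,*ce[i],.059))
E
```

```text
[0.19035268 0.51554238 0.23047895] [ 3.13988905e+00 -5.86655306e-05 -3.53891074e-01] 0.1 [-0.3631015   0.9110103   0.44015989] 0.0851819880201089 [ 1.50159081e+00  2.55694756e-01  1.07126569e-01 -4.26760033e-04
 -1.42387966e+00 -2.84622786e-01]
t ((396.565673828125, 260.6689147949219), (19.675655364990234, 30.393709182739258), 68.74949645996094)
[[ 0.577  -0.056   0.062 ]
 [ 0.5843 -0.0315  0.062 ]
 [ 0.5969 -0.0735  0.062 ]
 [ 0.5697 -0.0804  0.062 ]
 [ 0.5573 -0.0388  0.062 ]]
t ((59.62843704223633, 210.73855590820312), (56.22441101074219, 11.589699745178223), 16.699241638183594)
[[0.69   0.422  0.062 ]
 [0.6972 0.4634 0.062 ]
 [0.7137 0.4593 0.062 ]
 [0.6827 0.3806 0.062 ]
 [0.6665 0.3851 0.062 ]]
[300 100   9   9  65] [303.8        104.10769231] [0.83006844 0.05716116 0.059     ]
[356 271   9   8  58] [360.10344828 274.77586207] [ 0.56156411 -0.0028294   0.059     ]
[258 285  19  22 242] [266.48760331 294.69834711] [0.54424083 0.13078344 0.059     ]
[267 315  21  23 284] [277.08450704 325.50704225] [0.50039268 0.11864174 0.059     ]
[297 358  32  32 402] [312.5        373.50995025] [0.43216442 0.07474977 0.059     ]
```

View pics/w1.png

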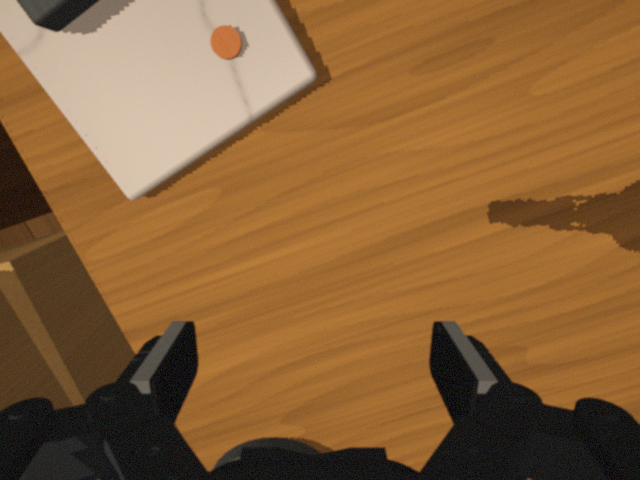

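The moves were refused because every key must be given. The wrist view is still from the start pose: fingers at the bottom, nothing of the slide in it. The measured rail yaw is about 16.8°. I'll hover a little past the button on the stop side so the wrist camera sees it.

Emit:
{"fn": "apply_moves", "kwargs": {"commands": [{"x": 0.03, "y": -0.0405, "z": 0, "wx": 0, "wy": 0, "wz": -4.4, "grip": 0}, {"x": 0.03, "y": -0.0405, "z": 0, "wx": 0, "wy": 0, "wz": -4.4, "grip": 0}, {"x": 0.03, "y": -0.0405, "z": 0, "wx": 0, "wy": 0, "wz": -4.4, "grip": 0}, {"x": 0.03, "y": -0.0405, "z": 0, "wx": 0, "wy": 0, "wz": -4.4, "grip": 0}, {"x": 0.03, "y": -0.0405, "z": 0, "wx": 0, "wy": 0, "wz": -4.4, "grip": 0}, {"x": 0.03, "y": -0.0405, "z": 0, "wx": 0, "wy": 0, "wz": -4.4, "grip": 0}, {"x": 0.03, "y": -0.0405, "z": 0, "wx": 0, "wy": 0, "wz": -4.4, "grip": 0}, {"x": 0.03, "y": -0.0405, "z": 0, "wx": 0, "wy": 0, "wz": -4.4, "grip": 0}, {"x": 0.03, "y": -0.0405, "z": 0, "wx": 0, "wy": 0, "wz": -4.4, "grip": 0}, {"x": 0.03, "y": -0.0405, "z": 0, "wx": 0, "wy": 0, "wz": -4.4, "grip": 0}, {"x": 0.03, "y": -0.0405, "z": 0, "wx": 0, "wy": 0, "wz": -4.4, "grip": 0}, {"x": 0.03, "y": -0.0405, "z": 0, "wx": 0, "wy": 0, "wz": -4.4, "grip": 0}], "grip_force": 40}}

```text
t: 1.65
eef_pos: [0.5512, 0.0285, 0.231]
orientation: [3.141, 0.0, -1.278]
contact_force: [0.5, 1.3, 1.4]
width: 0.0003
grasp_force: 0.0
```

Emit:
{"fn": "apply_moves", "kwargs": {"commands": [{"x": 0, "y": 0, "z": 0, "wx": 0, "wy": 0, "wz": 0, "grip": 0}, {"x": 0, "y": 0, "z": 0, "wx": 0, "wy": 0, "wz": 0, "grip": 0}]}}

```text
t: 1.9
eef_pos: [0.5503, 0.0299, 0.2308]
orientation: [3.141, 0.0, -1.276]
contact_force: [0.1, 0.3, 1.1]
width: 0.0003
grasp_force: 0.0
```

```bash
cat >> h.py <<'E'
def red(im):
    h=cv2.cvtColor(im,cv2.COLOR_BGR2HSV)
    m=(((h[...,0]<8)|(h[...,0]>172))&(h[...,1]>150)&(h[...,2]>120)).astype(np.uint8)
    cs,_=cv2.findContours(m,0,2); return [k for k in cs if cv2.contourArea(k)>200]
E
python3 - <<'E'
from h import *
s=bot.get_state();print(s['eef_pos'],s['orientation'],s['t'],s['contact_force'],s['width'],s['q'])
im,d,c=grab('wrist','w2.png')
for k in red(im):
    r=cv2.minAreaRect(k); b=cv2.boxPoints(r); print(r); print(np.array([ray(c,*p,.062) for p in [r[0],*b]]).round(4))
    u,v=map(int,r[0]); print(ray(c,u,v,depth=float(d[v,u])))
E
```

```text
[0.55028439 0.02986531 0.23081511] [ 3.14066812e+00  2.98532323e-04 -1.27569884e+00] 1.9 [0.06617866 0.26077579 1.07422397] 0.0003450977198663842 [ 3.37959094e-01  2.58120169e-01  1.11177496e-01 -3.41507737e-04
 -1.42476455e+00 -4.28116165e-02]
((310.5, 100.0), (62.0, 39.0), 90.0)
[[ 0.5781 -0.0574  0.062 ]
 [ 0.5973 -0.0732  0.062 ]
 [ 0.5708 -0.0812  0.062 ]
 [ 0.558  -0.0409  0.062 ]
 [ 0.5857 -0.0324  0.062 ]]
[ 0.57843751 -0.05726552  0.06219297]
```

View pics/w2.png

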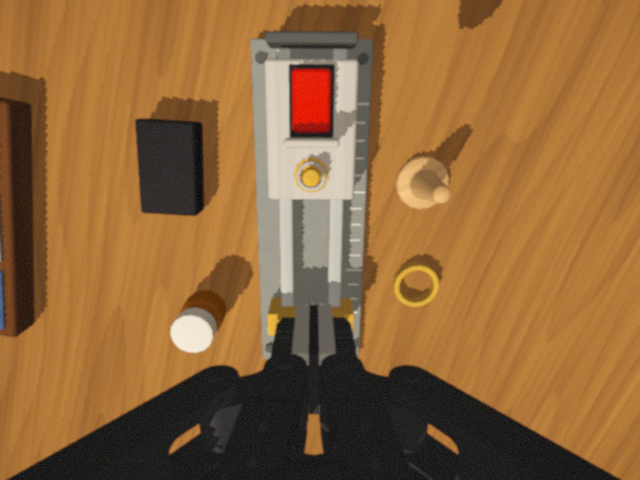

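The wrist view shows the button at (311,100), the thumb plate at (311,143), the ring and post at (311,176), and the brass stop at (311,315). The rail is vertical in the image, so the tool is aligned with it. I'll go above the button, about 11 mm forward of its centre.

Emit:
{"fn": "apply_moves", "kwargs": {"commands": [{"x": 0.0125, "y": -0.038, "z": 0, "wx": 0, "wy": 0, "wz": 0, "grip": 0}, {"x": 0.012, "y": -0.0385, "z": 0, "wx": 0, "wy": 0, "wz": 0, "grip": 0}, {"x": 0, "y": 0, "z": -0.05, "wx": 0, "wy": 0, "wz": 0, "grip": 0}, {"x": 0, "y": 0, "z": -0.05, "wx": 0, "wy": 0, "wz": 0, "grip": 0}, {"x": 0, "y": 0, "z": -0.04, "wx": 0, "wy": 0, "wz": 0, "grip": 0}, {"x": 0, "y": 0, "z": 0, "wx": 0, "wy": 0, "wz": 0, "grip": 0}, {"x": 0, "y": 0, "z": 0, "wx": 0, "wy": 0, "wz": 0, "grip": 0}, {"x": 0, "y": 0, "z": 0, "wx": 0, "wy": 0, "wz": 0, "grip": 0}]}}

```text
t: 2.95
eef_pos: [0.5765, -0.0461, 0.0937]
orientation: [-3.137, -0.001, -1.274]
contact_force: [0.1, -0.2, 0.1]
width: 0.0001
grasp_force: 0.0
```

```bash
python3 - <<'E'
from h import *
im,d,c=grab('scene','s2.png')
cv2.imwrite('pics/s2c.png',cv2.resize(im[130:330,130:430],None,fx=2.6,fy=2.6,interpolation=2))
s=bot.get_state();p=s['eef_pos'];print(p,s['contact_force'])
D=np.array([-.29,.957]);b=np.array([.578,-.057]);r=p[:2]-b;print('along',r@D,'lat',r@np.array([.957,.29]))
E
```

```text
[ 0.57622509 -0.04625029  0.09336047] [0.52130301 0.02897379 0.27356191]
along 0.010802191991734657 lat 0.0014188263022767156
```

View pics/s2c.png

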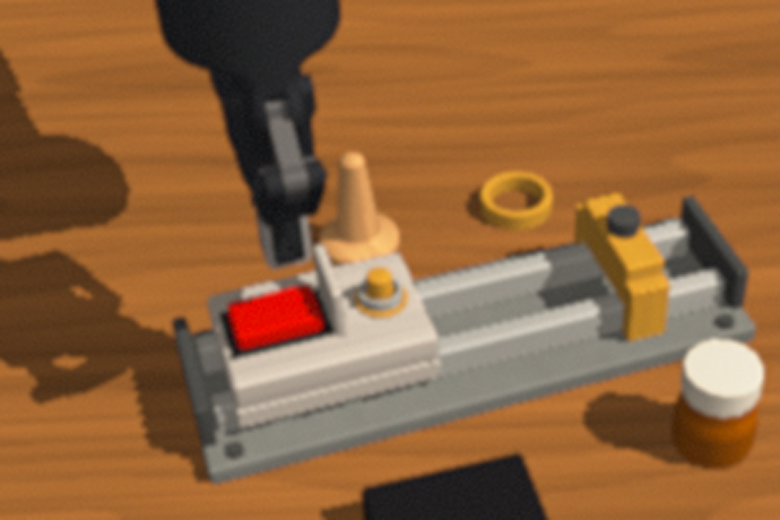

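The view shows the fingertip above the front half of the button, at crop pixel (290,260), with the thumb plate at (330,290). I'll descend now.

Emit:
{"fn": "apply_moves", "kwargs": {"commands": [{"x": 0, "y": 0, "z": -0.02, "wx": 0, "wy": 0, "wz": 0, "grip": 0}, {"x": 0, "y": 0, "z": -0.008, "wx": 0, "wy": 0, "wz": 0, "grip": 0}, {"x": 0, "y": 0, "z": -0.003, "wx": 0, "wy": 0, "wz": 0, "grip": 0}, {"x": 0, "y": 0, "z": 0, "wx": 0, "wy": 0, "wz": 0, "grip": 0}, {"x": 0, "y": 0, "z": 0, "wx": 0, "wy": 0, "wz": 0, "grip": 0}]}}

```text
t: 3.62
eef_pos: [0.5753, -0.0466, 0.061]
orientation: [-3.141, -0.0, -1.275]
contact_force: [-0.9, -0.3, 2.4]
width: -0.0003
grasp_force: 0.9
```

Emit:
{"fn": "apply_moves", "kwargs": {"commands": [{"x": 0, "y": 0, "z": -0.003, "wx": 0, "wy": 0, "wz": 0, "grip": 0}, {"x": 0, "y": 0, "z": -0.003, "wx": 0, "wy": 0, "wz": 0, "grip": 0}, {"x": 0, "y": 0, "z": 0, "wx": 0, "wy": 0, "wz": 0, "grip": 0}, {"x": 0, "y": 0, "z": 0, "wx": 0, "wy": 0, "wz": 0, "grip": 0}]}}

```text
t: 4.12
eef_pos: [0.5756, -0.0466, 0.0559]
orientation: [-3.14, -0.001, -1.275]
contact_force: [-3.9, 0.5, 11.3]
width: 0.0001
grasp_force: 5.8
```

The button is fully down: z 0.056 and 11 N, well above the 4.5 N spring. I'll start pushing along the rail.

Emit:
{"fn": "apply_moves", "kwargs": {"commands": [{"x": 0, "y": 0, "z": -0.001, "wx": 0, "wy": 0, "wz": 0, "grip": 0}, {"x": -0.0012, "y": 0.0038, "z": 0, "wx": 0, "wy": 0, "wz": 0, "grip": 0}, {"x": -0.0012, "y": 0.0038, "z": 0, "wx": 0, "wy": 0, "wz": 0, "grip": 0}, {"x": -0.0012, "y": 0.0038, "z": 0, "wx": 0, "wy": 0, "wz": 0, "grip": 0}, {"x": -0.0012, "y": 0.0038, "z": 0, "wx": 0, "wy": 0, "wz": 0, "grip": 0}, {"x": 0, "y": 0, "z": 0, "wx": 0, "wy": 0, "wz": 0, "grip": 0}]}}

```text
t: 4.88
eef_pos: [0.5713, -0.0322, 0.0558]
orientation: [-3.139, -0.003, -1.274]
contact_force: [-4.9, -2.0, 15.3]
width: 0.0
grasp_force: 7.6
```

```bash
cat > m.py <<'E'
from h import *
import sys
im,d,c=grab('scene',sys.argv[1])
cv2.imwrite('pics/c_'+sys.argv[1],cv2.resize(im[130:330,130:430],None,fx=2.6,fy=2.6,interpolation=2))
s=bot.get_state();p=s['eef_pos'];print(p,s['contact_force'],s['t'])
D=np.array([-.29,.957]);b=np.array([.578,-.057]);r=p[:2]-b;print('along',r@D,'lat',r@np.array([.957,.29]),'F along',s['contact_force'][:2]@D,'lat',s['contact_force'][:2]@np.array([.957,.29]))
E
python3 m.py s3.png
```

```text
[ 0.57132353 -0.03216984  0.05582401] [-4.40037758 -1.40800563 15.23622092] 4.925
along 0.025698634325575807 lat 0.0008113674718765908 F along -0.07135189384124656 lat -4.619482974815959
```

View pics/c_s3.png

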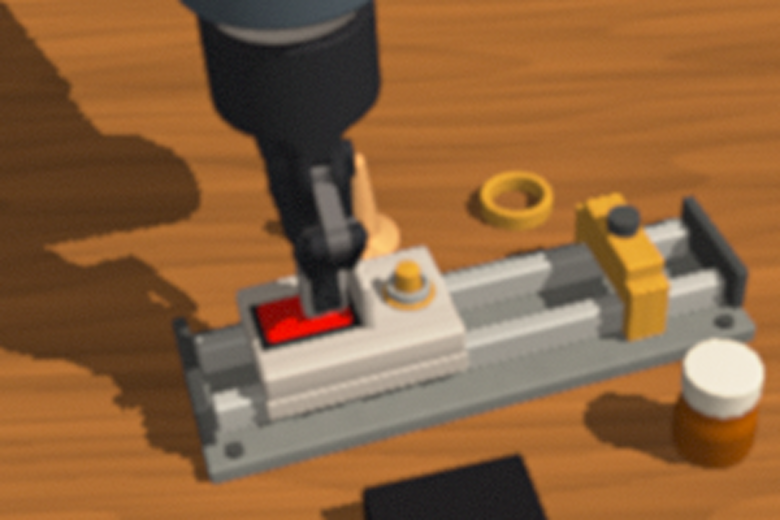

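The carriage has moved about 15 mm with the button down (crop pixel (300,320)) and the ring still on its post at (408,285). I'll continue.

Emit:
{"fn": "apply_moves", "kwargs": {"commands": [{"x": -0.0012, "y": 0.0038, "z": 0, "wx": 0, "wy": 0, "wz": 0, "grip": 0}, {"x": -0.002, "y": 0.0067, "z": 0, "wx": 0, "wy": 0, "wz": 0, "grip": 0}, {"x": -0.002, "y": 0.0067, "z": 0, "wx": 0, "wy": 0, "wz": 0, "grip": 0}, {"x": -0.002, "y": 0.0067, "z": 0, "wx": 0, "wy": 0, "wz": 0, "grip": 0}, {"x": -0.002, "y": 0.0067, "z": 0, "wx": 0, "wy": 0, "wz": 0, "grip": 0}, {"x": -0.002, "y": 0.0067, "z": 0, "wx": 0, "wy": 0, "wz": 0, "grip": 0}, {"x": -0.002, "y": 0.0067, "z": 0, "wx": 0, "wy": 0, "wz": 0, "grip": 0}, {"x": -0.002, "y": 0.0067, "z": 0, "wx": 0, "wy": 0, "wz": 0, "grip": 0}, {"x": -0.002, "y": 0.0067, "z": 0, "wx": 0, "wy": 0, "wz": 0, "grip": 0}, {"x": -0.002, "y": 0.0067, "z": 0, "wx": 0, "wy": 0, "wz": 0, "grip": 0}, {"x": -0.0012, "y": 0.0038, "z": 0, "wx": 0, "wy": 0, "wz": 0, "grip": 0}, {"x": 0, "y": 0, "z": 0, "wx": 0, "wy": 0, "wz": 0, "grip": 0}]}}

```text
t: 6.42
eef_pos: [0.5509, 0.0362, 0.0558]
orientation: [-3.139, -0.002, -1.274]
contact_force: [-4.2, -2.0, 16.2]
width: 0.0001
grasp_force: 8.2
```

```bash
python3 m.py s4.png
```

```text
[0.55094812 0.0361828  0.0557872 ] [-5.40736432 -0.67915074 15.87993046] 6.475
along 0.09702098718859548 lat 0.0011343639186389555 F along 0.9181883931036638 lat -5.371801366052876
```

View pics/c_s4.png

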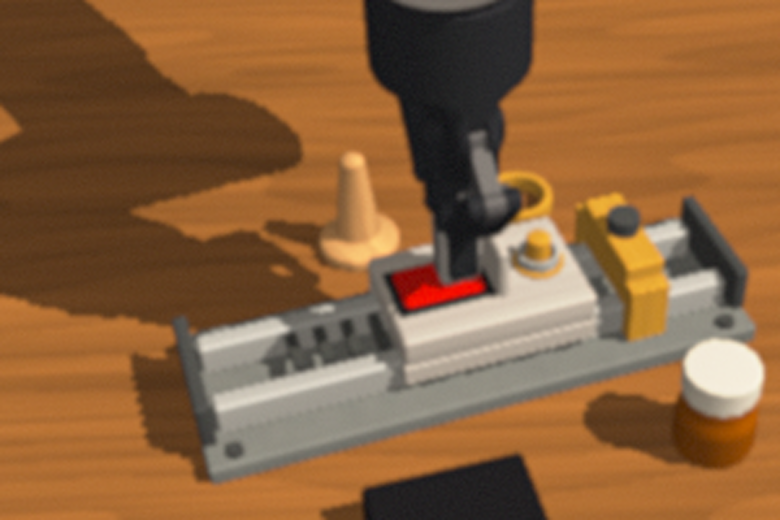

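The carriage has travelled about 86 mm and a gap of about 18 mm to the stop remains (crop pixels 595 to 620). I'll approach gently and watch the force.

Emit:
{"fn": "apply_moves", "kwargs": {"commands": [{"x": -0.0012, "y": 0.0038, "z": 0, "wx": 0, "wy": 0, "wz": 0, "grip": 0}, {"x": -0.0012, "y": 0.0038, "z": 0, "wx": 0, "wy": 0, "wz": 0, "grip": 0}, {"x": -0.0012, "y": 0.0038, "z": 0, "wx": 0, "wy": 0, "wz": 0, "grip": 0}, {"x": -0.0006, "y": 0.0019, "z": 0, "wx": 0, "wy": 0, "wz": 0, "grip": 0}, {"x": 0, "y": 0, "z": 0, "wx": 0, "wy": 0, "wz": 0, "grip": 0}]}}

```text
t: 7.1
eef_pos: [0.547, 0.0493, 0.0558]
orientation: [-3.138, -0.002, -1.274]
contact_force: [-4.0, -1.5, 15.8]
width: 0.0002
grasp_force: 7.8
```

Emit:
{"fn": "apply_moves", "kwargs": {"commands": [{"x": -0.0006, "y": 0.0019, "z": 0, "wx": 0, "wy": 0, "wz": 0, "grip": 0}, {"x": -0.0006, "y": 0.0019, "z": 0, "wx": 0, "wy": 0, "wz": 0, "grip": 0}, {"x": 0, "y": 0, "z": 0, "wx": 0, "wy": 0, "wz": 0, "grip": 0}]}}

```text
t: 7.48
eef_pos: [0.546, 0.0528, 0.0558]
orientation: [-3.138, -0.003, -1.274]
contact_force: [-3.9, -3.8, 15.0]
width: -0.0001
grasp_force: 7.5
```

Emit:
{"fn": "apply_moves", "kwargs": {"commands": [{"x": -0.0006, "y": 0.0019, "z": 0, "wx": 0, "wy": 0, "wz": 0, "grip": 0}, {"x": -0.0006, "y": 0.0019, "z": 0, "wx": 0, "wy": 0, "wz": 0, "grip": 0}, {"x": 0, "y": 0, "z": 0, "wx": 0, "wy": 0, "wz": 0, "grip": 0}]}}

```text
t: 7.85
eef_pos: [0.5456, 0.0557, 0.0558]
orientation: [-3.137, -0.004, -1.274]
contact_force: [0.2, -6.5, 12.0]
width: 0.0002
grasp_force: 6.0
```

Emit:
{"fn": "apply_moves", "kwargs": {"commands": [{"x": -0.0006, "y": 0.0019, "z": 0, "wx": 0, "wy": 0, "wz": 0, "grip": 0}, {"x": 0, "y": 0, "z": 0, "wx": 0, "wy": 0, "wz": 0, "grip": 0}]}}

```text
t: 8.1
eef_pos: [0.5453, 0.0575, 0.0558]
orientation: [-3.137, -0.005, -1.274]
contact_force: [1.9, -8.7, 10.8]
width: 0.0002
grasp_force: 7.0
```

```bash
python3 m.py s5.png
```

```text
[0.54533591 0.05751305 0.05584745] [ 1.48577969 -7.78061788 11.30952745] 8.15
along 0.11906157531166242 lat 0.001949255202978336 F along -7.876927420075459 lat -0.8344880184721882
```

View pics/c_s5.png

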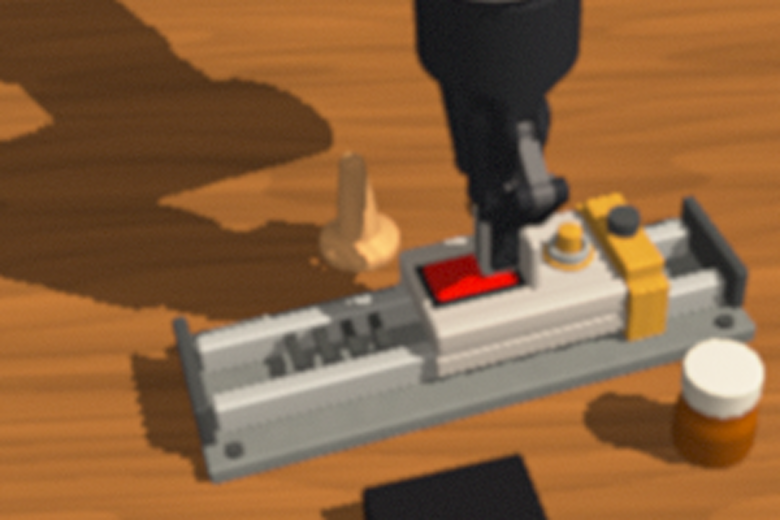

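The carriage nose is against the brass stop (crop pixel (620,290)), with 8 N along the rail against about 2 N of friction. I'll give one last firm nudge, then lift straight up.

Emit:
{"fn": "apply_moves", "kwargs": {"commands": [{"x": -0.0004, "y": 0.0014, "z": -0.0005, "wx": 0, "wy": 0, "wz": 0, "grip": 0}, {"x": 0, "y": 0, "z": 0, "wx": 0, "wy": 0, "wz": 0, "grip": 0}]}}

```text
t: 8.4
eef_pos: [0.5453, 0.0576, 0.0558]
orientation: [-3.137, -0.007, -1.274]
contact_force: [2.2, -13.1, 13.6]
width: 0.0002
grasp_force: 9.5
```

Emit:
{"fn": "apply_moves", "kwargs": {"commands": [{"x": 0, "y": 0, "z": 0.006, "wx": 0, "wy": 0, "wz": 0, "grip": 0}, {"x": 0, "y": 0, "z": 0.006, "wx": 0, "wy": 0, "wz": 0, "grip": 0}, {"x": 0, "y": 0, "z": 0.01, "wx": 0, "wy": 0, "wz": 0, "grip": 0}, {"x": 0, "y": 0, "z": 0.03, "wx": 0, "wy": 0, "wz": 0, "grip": 0}, {"x": 0, "y": 0, "z": 0.05, "wx": 0, "wy": 0, "wz": 0, "grip": 0}, {"x": 0, "y": 0, "z": 0.05, "wx": 0, "wy": 0, "wz": 0, "grip": 0}, {"x": 0, "y": 0.05, "z": 0.02, "wx": 0, "wy": 0, "wz": 0, "grip": 0}, {"x": 0, "y": 0.05, "z": 0, "wx": 0, "wy": 0, "wz": 0, "grip": 0}, {"x": 0, "y": 0, "z": 0, "wx": 0, "wy": 0, "wz": 0, "grip": 0}, {"x": 0, "y": 0, "z": 0, "wx": 0, "wy": 0, "wz": 0, "grip": 0}, {"x": 0, "y": 0, "z": 0, "wx": 0, "wy": 0, "wz": 0, "grip": 0}]}}

```text
t: 9.78
eef_pos: [0.5423, 0.1599, 0.2246]
orientation: [3.141, -0.0, -1.276]
contact_force: [-0.4, -0.0, 0.5]
width: -0.0002
grasp_force: 0.0
```

```bash
python3 m.py s6.png; python3 - <<'E'
from h import *
im,d,c=grab('wrist','w3.png')
for k in red(im):
    r=cv2.minAreaRect(k); u,v=map(int,r[0]); p=ray(c,u,v,depth=float(d[v,u])); print(r,p,'travel',(p[:2]-[.578,-.057])@[-.29,.957])
a=cv2.imread('pics/c_s6.png');b=cv2.resize(im[:,150:470],None,fx=.8,fy=.8)
o=np.zeros((520,800,3),np.uint8);a=cv2.resize(a,(540,360));o[:360,:540]=a;o[:384,540:796]=b;cv2.imwrite('pics/fin.png',o)
E
```

```text
[0.54232824 0.15986376 0.2247293 ] [0.18051323 0.02282386 0.15377895] 9.825
along 0.21788343221805712 lat 0.028752618547146554 F along -0.030506402210942304 lat 0.1793700843103875
((88.80461883544922, 417.3857727050781), (16.018238067626953, 71.51337432861328), 36.32682418823242) [0.70515252 0.43960482 0.01702105] travel 0.43837658677420366
((352.837646484375, 64.15457916259766), (40.98780822753906, 67.12638092041016), 1.3971810340881348) [0.54921197 0.04185268 0.06139093] travel 0.10295053799888483
```

View pics/fin.png

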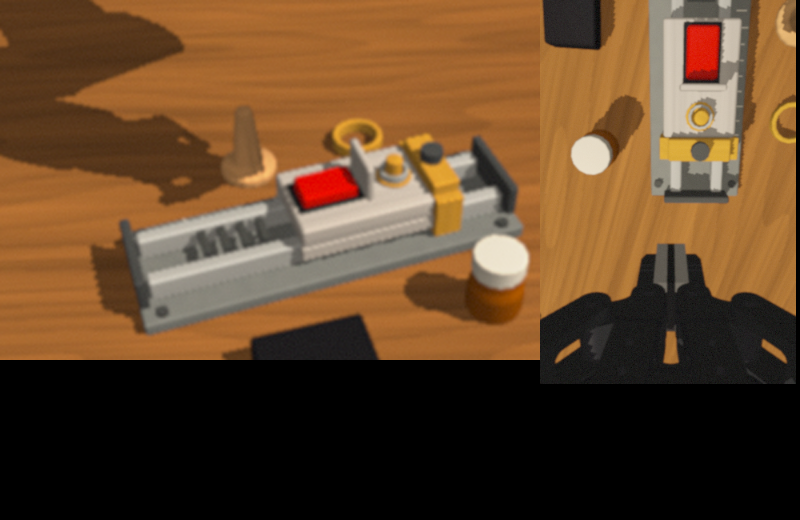

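Both views show the carriage against the brass stop, with no gap at (410,170) on the left and (700,137) on the right. The button is back up at a height of about 61 mm, the ring is on its post, and the bystanders are in place.

```bash
python3 -c "
from h import *
print(sign_off())"
```

```text
the job is handed in; nothing more can be done
None
```

I held the button fully down while pushing the carriage about 103 mm to the brass stop, then let go. The button sprang back up, the ring stayed on its post, nothing else was moved, and the job is handed in.

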